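# Set and lock the specimen stage

### The arm

A 7-joint arm with a two-finger parallel gripper is mounted at the origin on the work surface. World frame = base frame: x ahead of the robot, y to its left, z up, the work surface at z = 0. Lengths are in m, angles in rad, forces in N, time in s.
With the tool pointing down it reaches from about 0.4 to 0.85 m from the base axis. Payload 4.5 kg.
Tool frame: the origin (TCP) lies midway between the tips of the shut fingers; the grasp point (between the pads) lies 19 mm behind it; z points along the fingers, y is the line along which they close (so a half turn about z gives the same grasp; the last joint's range is limited). The gripper opens to 88 mm and grips with 3 to 60 N. Pads are 18 mm wide; open, the fingers measure 123 mm over their backs; the gripper's body (75 mm by 187 mm) begins 45 mm behind the grasp point.
Start: joints at [-1.189, 0.689, -0.195, 1.565, 0.157, 0.902, -0.215], TCP at [0.213, 0.588, 0.239] pointing down, gripper open.
Joint ranges: [-3.01, 3.01], [-0.46, 2.08], [-1.47, 1.51], [0.13, 2.56], [-1, 4.14], [0.04, 2.09], [-2.66, 2.66]. Speed limits (rad/s): [2.57, 2.57, 3.14, 3.14, 3.14, 3.14, 3.14].

### API

Orientations are given as a unit quaternion [x, y, z, w].
In Python, from plant import r gives the robot as it stands.
- The arm moves only by the tool carry_out, never from a script. Its argument "plan" is a list of rows, each an object with "rot": the turn, a rotation vector about the tool's x, y, z in rad, a list of three; "xyz": the shift along the tool's x, y, z in m, a list of three; "grip": the closure in counts, from 0 (fully open) to 255 (shut). In form: [{"rot": [wx, wy, wz], "xyz": [dx, dy, dz], "grip": grip}, ...]. A call has 1 to 8 rows; each row is the pose to reach, as a shift and turn from the pose commanded when the call began, along the tool's axes at that moment; what a row does not reach only later rows make up. A row lasts 1/12 s, in which the tool goes at most 41.7 mm and 7.16 degrees, less where a joint would pass 70% of its speed; a pose out of reach is approached as far as the arm can. A call with a gripper value outside its range is refused whole. The fingers move at their own pace and stop on an object; "squeeze" is the grip in N (left out, the last holds). Time passes only in rows, so rows that repeat a pose let the fingers close. It gives the time, the measured TCP pose, the force, the opening and the grip force at its end, in the units of the state.
- r.get_state(): the state, without advancing time (a new reading comes with each control period).
- r.snapshot(name): name is "scene" or "top" or "wrist"; returns the picture (480x640x3 uint8, red, green, blue); there is no depth.
- r.camera_params(name): a dict with "fx", "fy", "cx", "cy" (pixels), "distortion" ([k1, k2, p1, p2, k3] as OpenCV has them; the pictures are not rectified), "position" and "attitude" of the camera in the world; the wrist camera has in their place "hand_eye" (4x4, takes a point from camera to tool coordinates, whose origin is the TCP and whose axes are the flange's). Camera axes: x right, y down, z forward; pixel columns grow to the right and rows downward; lengths in m; the calibration is good to about 2 mm. A picture is of the moment at which its call begins: read the wrist's pose just before it. camera_params takes no time and is no camera call.
- r.finish_job(): hands the job in; it is judged then, once.
The state is a dict: "clock": time; "q": joint angles; "qd": joint speeds; "joint_torque": joint torques, N m; "tool_pos": TCP position; "eef_rot": TCP orientation; "contact_force": force on the tool from outside, world axes, zero at the start; "moment": the same for the moment, N m; "opening": opening from 0.0 (shut) to 1.0 (fully open); "finger_force": force on a finger pad.
Only numpy, scipy, OpenCV 4.12 (cv2) and the standard library are available. Lean on these libraries where they do the work, as an engineer would, in place of code of your own. Each camera call takes 0.05 s, during which the arm holds its last target. There are 200 camera calls.

### The job

Set the rotary specimen stage: with a fingertip, push the steel pin standing on the black dial until the dial's white index mark lines up with the one long line on the aluminium scale collar. Then push the black-knobbed locking lever beside it all the way round to its stop, leaving the dial set. Push gently: pinch and lift nothing, leave the stone lying on the dial, do not turn the scale collar, and do not disturb the other things.

Things in the scene. Friction and masses are not known exactly. Their poses are not given: they have to be found in the camera images.
- stage: Rotary specimen stage, fixed to the bench: cream base plate 230 mm along its x, 290 mm along y (y = -115 to +175 mm), 30 mm high. Origin on the bench under the dial's axis, z up, -x side roughly facing the robot. Two fixed steel clip posts, 13 mm thick, rise to 52 mm at x = 98, y = +-85 mm. Finger force on the stage and its parts must stay under 35 N; they need only about 3 N.
- dial_axis (a point): Centre of the black dial (radius 71.5 mm), on its top face, 38 mm above the bench. An aluminium scale collar (outer radius 100 mm, top at 36 mm) surrounds it.
- dial_index (a point): Outer end of the white index mark (a radial line 4 mm wide, from 26 to 71 mm radius) on the dial: 72 mm from the axis, 38 mm above the bench. The mark lies opposite the dial's pin.
- target_line (a point): Inner end of the one long scale line (black, 4 mm wide, 73 to 99 mm from the axis, across the whole collar; the other lines are 9 mm long, 1.8 mm wide, every 15 degrees): 72 mm from the axis, 38 mm above the bench. When the dial is set the index point lies at this point. The collar is clamped stiffly and must not be turned.
- dial_pin (a point): Top centre of the upright steel pin on the dial, 12 mm in diameter, 56 mm from the axis on the side opposite the index mark; it stands from the dial's face (38 mm) up to 72 mm above the bench. Pushed sideways it turns the dial.
- dial (a joint): Turn of the dial on the stage, rad, positive anticlockwise from above; 0 has the index mark along the stage's +x. Turns either way between stops at -3 and +3, needs about 2 to 3 N at the pin and stays where it is left. It starts 0.5 to 2.3 rad anticlockwise of the long line, so it is to be turned clockwise.
- lock_axis (a point): Pivot of the locking lever, on its top (48 mm above the bench), at x = 0, y = 150 mm of the stage; the lever turns about the vertical.
- lock_pin (a point): Top centre of the locking lever's upright black knob, 14 mm in diameter, 65 mm from the pivot, standing from 39 to 76 mm above the bench. The steel lever arm between them is 12 mm wide, its top 46 mm above the bench.
- lock (a joint): Turn of the locking lever, rad, positive clockwise from above: 0 unlocked (arm along the stage's -x), 1.3 at its stop, locked (arm nearly along the stage's +y). It starts between 0 and 0.3, takes about 3 N at the knob and stays where it is left.
- stone: Loose green domed stone, 25 mm across, 13.5 mm high, lying at the middle of the dial; origin at the centre of its underside. It rides round with the dial.
- lens_cell: Loose black ring, 29 mm across, 8 mm high, lying on the base plate's corner at about x = -95, y = -93 mm of the stage; origin at the centre of its underside. Bystander.
- gem_jar: Small clear jar with black lid, 38 mm across, 36 mm high, on the bench; origin at the centre of its underside. Bystander.
- gem_jar2: A second jar like gem_jar. Bystander.
- loupe: Folding loupe lying on the bench, about 61 by 28 mm, 17 mm high; origin under its lens. Bystander.
- tweezers: Steel tweezers lying on the bench, 137 mm long along their x, 9 mm high; origin under the middle. Bystander.
- stone_tray: White divided tray, 85 by 65 by 18 mm, on the bench; origin at the centre of its underside. Bystander.
- dish: Small white ceramic dish, 64 mm across, 16 mm high, on the bench; origin at the centre of its underside. Bystander.

How it is judged:
On the way, in this order (a step that is already met when the one before it is completed fails the run):
1. the dial's index mark is lined up with the long line and at rest (horizontal distance between dial_index and target_line below 0.004 m and velocity of joint dial between -0.05 and 0.05 rad/s), for 0.3 s.
2. the locking lever is pushed round to its stop (value of joint lock above 1.15 rad), for 0.2 s.
At the end, for the whole second after the job is handed in: The outer end of the dial's index mark is within 4 mm (one line's width, about 3 degrees) of the inner end of the long line, the dial is at rest, the locking lever is turned to 1.15 rad or more (of 1.3), and the stone still lies within 15 mm of the dial's centre (all of step 1 and value of joint lock above 1.15 rad and horizontal distance between stone and dial_axis below 0.015 m and height (world z) of stone between 0.034 and 0.042 m); the robot touches nothing.
It fails at once if the stone is lifted, or pushed more than 15 mm from the dial's centre (height (world z) of stone above 0.046 m or horizontal distance between stone and dial_axis above 0.015 m).
It fails at once if the pin or lever is pinched or forced: more than 35 N of finger force on the stage (contact force between the fingers and stage above 35 N).
It fails at once if the scale collar is turned (distance of target_line from where it was at the start of the episode above 0.003 m).
It fails at once if a bystander is moved more than 20 mm (distance of any of lens_cell, gem_jar, gem_jar2, loupe, tweezers, stone_tray, dish from where it was at the start of the episode above 0.02 m).
It also fails if it takes over 54 s, if anything falls off the work surface, if the arm or the gripper's body presses on something with over 40 N, if the wrist force passes 120 N, or if a joint passes its speed limit or range.

## Working session

There is one attempt and no reset: what is moved stays moved. The work goes in short steps, Python scripts to look and compute and a tool call to move; the robot and the scene stay as the last step left them, time stands still between calls to the robot, and variables do not carry over. Pictures are saved under pics/ and viewed, at most 10 in all, crops included, and the job is handed in when it is done.

Besides the shell and the picture viewer there is one more tool, called as a command line: name --argument value ..., lists and objects as JSON in quotes. carry_out: Moves the arm, as the interface text tells. Its arguments: {"type":"object","properties":{"plan":{"type":"array"},"squeeze":{"type":"number"}},"required":["plan"]}

```bash
ls; mkdir -p pics; python3 - <<'E'
from plant import r
import cv2
s=r.get_state();print({k:s[k] for k in('clock','tool_pos','eef_rot','opening','contact_force')})
for n in('top','scene'):
    cv2.imwrite(f'pics/{n}0.png',r.snapshot(n)[:,:,::-1]);print(n,r.camera_params(n))
print(r.camera_params('wrist'))
E
```

```text
pics
{'clock': 0.0, 'tool_pos': array([0.21285849, 0.58695749, 0.23791568]), 'eef_rot': array([ 1.72994884e-01,  9.84922281e-01, -9.27843018e-04, -9.57026540e-05]), 'opening': 0.9988612209956523, 'contact_force': array([-0.48998894,  0.35284247,  0.91156629])}
top {'fx': 515.0478338171455, 'fy': 515.0478338171455, 'cx': 318.39141140301416, 'cy': 240.91960551084844, 'distortion': array([0.02460919, 0.        , 0.        , 0.        , 0.        ]), 'position': array([0.42568897, 0.06274749, 0.97186276]), 'attitude': array([-0.69951637,  0.70893245, -0.07190247,  0.05405252])}
scene {'fx': 496.995683356469, 'fy': 496.995683356469, 'cx': 315.6524195925953, 'cy': 239.2376503592724, 'distortion': array([-0.13313543,  0.        ,  0.        ,  0.        ,  0.        ]), 'position': array([1.11711049, 0.18199166, 0.85037597]), 'attitude': array([ 0.5833306 ,  0.74905997, -0.24357556, -0.19825618])}
{'fx': 423.4931401846879, 'fy': 423.4931401846879, 'cx': 326.1941022587326, 'cy': 241.09366749424933, 'distortion': array([-0.07041418,  0.        ,  0.        ,  0.        ,  0.        ]), 'hand_eye': array([[ 1.02330154e-03, -9.58173465e-01, -2.86186239e-01,
         7.40217373e-02],
       [ 9.99999448e-01,  1.04912652e-03,  6.30910059e-05,
        -2.13923464e-04],
       [ 2.39793447e-04, -2.86186146e-01,  9.58174010e-01,
        -1.46310170e-01],
       [ 0.00000000e+00,  0.00000000e+00,  0.00000000e+00,
         1.00000000e+00]])}
```

View pics/top0.png

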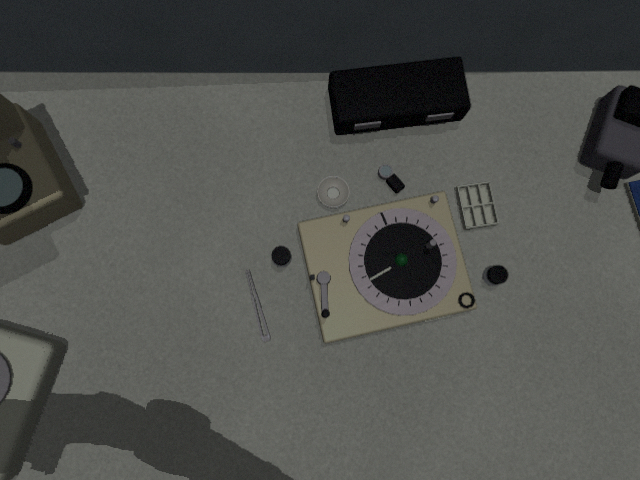

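The top view shows the dial centre near (402,259), the white index ending near (372,278) and the long line near (383,217). The pin is near (432,243), the lever pivot at (324,277) and the knob at (325,313).

```bash
cat > h.py <<'E'
from plant import r
import cv2, numpy as np
from scipy.spatial.transform import Rotation as R
def campose(n):
    p=r.camera_params(n)
    if n=='wrist':
        s=r.get_state();T=np.eye(4);T[:3,:3]=R.from_quat(s['eef_rot']).as_matrix();T[:3,3]=s['tool_pos']
        T=T@p['hand_eye'];A,t=T[:3,:3],T[:3,3]
    else: A,t=R.from_quat(p['attitude']).as_matrix(),p['position']
    K=np.array([[p['fx'],0,p['cx']],[0,p['fy'],p['cy']],[0,0,1]])
    return K,p['distortion'],A,t
def cast(c,uv,z):
    K,d,A,t=c
    u=cv2.undistortPoints(np.asarray(uv,float).reshape(-1,1,2),K,d)[:,0]
    w=np.c_[u,np.ones(len(u))]@A.T
    return t+w*((z-t[2])/w[:,2])[:,None]
def proj(c,X):
    K,d,A,t=c
    return cv2.projectPoints((np.atleast_2d(X)-t)@A,np.zeros(3),np.zeros(3),K,d)[0][:,0]
def snap(n,f=None):
    c=campose(n);im=r.snapshot(n)[:,:,::-1].copy()
    if f: cv2.imwrite(f'pics/{f}.png',im)
    return c,im
E
python3 - <<'E'
from h import *
c=campose('top');im=cv2.imread('pics/top0.png')
# collar outer: corner cues from clicked pixels, rough
for n,uv,z in[('axis',(402,260),.038),('idx',(371,278),.038),('line_in',(386,223),.036),('line_out',(382,212),.036),('pin',(431,241),.072),('lockax',(324,277),.048),('knob',(325,313),.076),('post1',(346,218),.052),('post2',(434,198),.052),('jar',(281,256),.036),('jar2',(497,274),.036),('corner',(300,222),.03),('corner',(446,193),.03),('corner',(476,307),.03),('corner',(324,342),.03)]:
    print(n,cast(c,uv,z)[0].round(3))
o=cv2.resize(im[180:350,290:490],None,fx=4,fy=4,interpolation=cv2.INTER_CUBIC)[:600]
o=np.clip(o*1.6,0,255).astype('uint8')
sc=cv2.imread('pics/scene0.png')
cv2.imwrite('pics/crop.png',o)
E
```

```text
axis [ 0.557 -0.115  0.038]
idx [ 0.524 -0.057  0.038]
line_in [ 0.627 -0.089  0.036]
line_out [ 0.648 -0.082  0.036]
pin [ 0.585 -0.162  0.072]
lockax [0.526 0.029 0.048]
knob [0.461 0.029 0.076]
post1 [ 0.634 -0.013  0.052]
post2 [ 0.67  -0.177  0.052]
jar [0.567 0.107 0.036]
jar2 [ 0.529 -0.289  0.036]
corner [0.632 0.071 0.03 ]
corner [ 0.685 -0.206  0.03 ]
corner [ 0.47  -0.248  0.03 ]
corner [0.411 0.03  0.03 ]
```

View pics/crop.png

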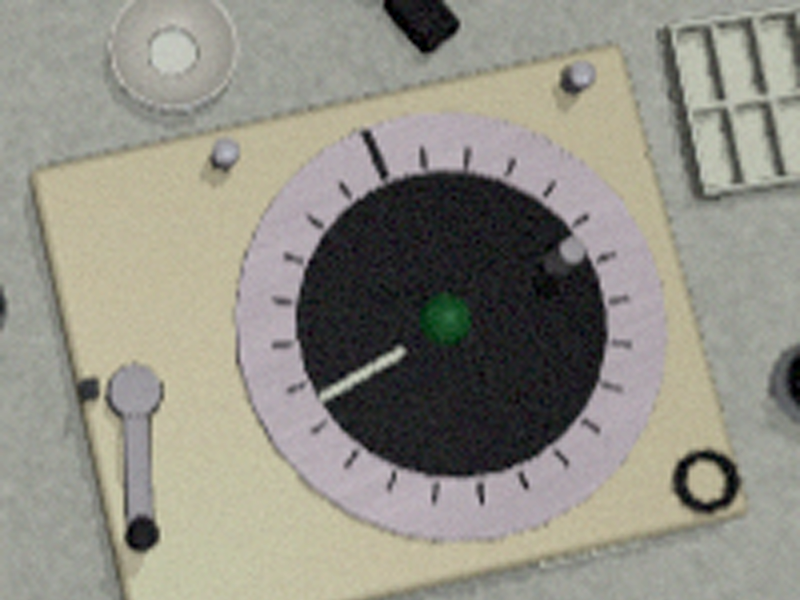

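View pics/scene0.png

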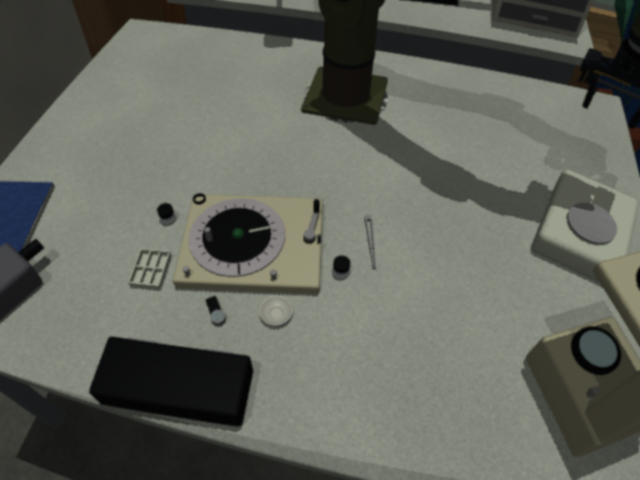

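```bash
python3 - <<'E'
from h import *
c=campose('top')
C=lambda x,y,z: cast(c,(x/4+290-.375,y/4+180-.375),z)[0]
im=cv2.imread('pics/top0.png')
# dial centre from dark blob
g=im.max(2);m=((g<38)*255).astype('uint8');m[:, :350]=0;m[:,445:]=0;m[:222]=0;m[:222]=0;m[305:]=0
k=max(cv2.findContours(m,0,1)[0],key=cv2.contourArea);k=cv2.convexHull(k)
P=cast(c,k[:,0],.038)[:,:2];ctr,rad=cv2.minEnclosingCircle(P.astype('float32'));print('dial fit',ctr,rad)
ax=C(452,325,.037);print('ax',ax)
az=lambda v:np.degrees(np.arctan2(v[1],v[0])).round(1)
print('idx line',az(C(322,399,.038)-C(404,350,.038)),'from axis',az(C(322,399,.038)-ax))
print('long line',az(C(367,131,.036)-C(384,178,.036)),az(C(367,131,.036)-ax))
p=C(572,250,.072);print('pin',p,az(p-ax),np.hypot(*(p-ax)[:2]))
l=C(135,390,.048);n=C(142,533,.076);print('lock',l,n,az(n-l),np.hypot(*(n-l)[:2]),'lockdir',az(l-ax),np.hypot(*(l-ax)[:2]))
E
```

```text
dial fit (0.5559067130088806, -0.11608511954545975) 0.07110569626092911
ax [ 0.5551006  -0.11656076  0.037     ]
idx line 119.8 from axis 118.7
long line 17.5 21.1
pin [ 0.58333502 -0.16497967  0.072     ] -59.8 0.05604973920335741
lock [0.52578404 0.03007732 0.048     ] [0.46089043 0.02911742 0.076     ] -179.2 0.0649007114260171 lockdir 101.3 0.1495399229159805
```

```bash
cat >> h.py <<'E'
def rel(pts):
    s=r.get_state();A=R.from_quat(s['eef_rot']).as_matrix();a0=np.degrees(np.arctan2(A[1,0],A[0,0]))
    print('t',round(float(s['clock']),2),'tcp',s['tool_pos'].round(4),'az',a0.round(1),'F',s['contact_force'].round(1),'open',round(float(s['opening']),2),'tilt',A[:,2].round(3),'q7',s['q'][6].round(2))
    for x,y,z,az in pts:
        G=R.from_euler('z',az,degrees=True).as_matrix()@np.diag([1,-1,-1.])
        w=R.from_matrix(A.T@G).as_rotvec()
        print('rot',w.round(3).tolist(),'xyz',(A.T@(np.array([x,y,z])-s['tool_pos'])).round(4).tolist())
E
python3 -c "
from h import *
rel([(.607,-.151,.14,210)])"
```

```text
t 0.1 tcp [0.2129 0.587  0.238 ] az 160.1 F [ 0.1  1.9 -0.4] open 1.0 tilt [-0.    -0.002 -1.   ] q7 -0.22
rot [-0.002, -0.001, -0.871] xyz [-0.622, -0.5594, 0.099]
```

carry_out --plan '[{"rot":[0,0,-0.1],"xyz":[-0.03,-0.027,0],"grip":255},{"rot":[0,0,-0.2],"xyz":[-0.06,-0.054,0],"grip":255},{"rot":[0,0,-0.3],"xyz":[-0.09,-0.08,0],"grip":255},{"rot":[0,0,-0.4],"xyz":[-0.12,-0.107,0],"grip":255},{"rot":[0,0,-0.5],"xyz":[-0.15,-0.134,0],"grip":255},{"rot":[0,0,-0.6],"xyz":[-0.18,-0.16,0],"grip":255},{"rot":[0,0,-0.7],"xyz":[-0.21,-0.187,0],"grip":255},{"rot":[0,0,-0.8],"xyz":[-0.24,-0.214,0],"grip":255}]' --squeeze 10

```text
clock: 0.77
tool_pos: [0.3661, 0.3027, 0.2386]
eef_rot: [-0.227, 0.974, -0.0, -0.0]
contact_force: [0.7, 1.0, -0.8]
opening: 0.421
finger_force: 0.0
```

```bash
python3 -c "
from h import *
rel([(.607,-.151,.14,210)])"
```

```text
t 0.77 tcp [0.3661 0.3027 0.2386] az -153.8 F [ 0.7  1.  -0.8] open 0.42 tilt [-0. -0. -1.] q7 0.85
rot [-0.0, -0.0, -0.066] xyz [-0.0157, -0.5134, 0.0987]
```

carry_out --plan '[{"rot":[0,0,0],"xyz":[-0.002,-0.04,0],"grip":255},{"rot":[0,0,0],"xyz":[-0.004,-0.08,0],"grip":255},{"rot":[0,0,-0.02],"xyz":[-0.006,-0.12,0.01],"grip":255},{"rot":[0,0,-0.04],"xyz":[-0.008,-0.16,0.02],"grip":255},{"rot":[0,0,-0.06],"xyz":[-0.008,-0.2,0.03],"grip":255},{"rot":[0,0,-0.06],"xyz":[-0.01,-0.24,0.04],"grip":255},{"rot":[0,0,-0.06],"xyz":[-0.012,-0.28,0.05],"grip":255},{"rot":[0,0,-0.06],"xyz":[-0.012,-0.32,0.06],"grip":255}]'

```text
clock: 1.43
tool_pos: [0.5171, 0.0202, 0.1781]
eef_rot: [-0.253, 0.967, 0.0, 0.0]
contact_force: [0.5, 1.4, 0.1]
opening: 0.003
finger_force: 0.0
```

```bash
python3 -c "
from h import *
rel([(.607,-.151,.14,210)])"
```

```text
t 1.43 tcp [0.5171 0.0202 0.1781] az -150.7 F [0.5 1.4 0.1] open 0.0 tilt [ 0.  0. -1.] q7 1.46
rot [0.0, 0.0, -0.011] xyz [0.0055, -0.1933, 0.038]
```

carry_out --plan '[{"rot":[0,0,-0.01],"xyz":[0.001,-0.04,0.01],"grip":255},{"rot":[0,0,-0.01],"xyz":[0.002,-0.08,0.02],"grip":255},{"rot":[0,0,-0.01],"xyz":[0.003,-0.115,0.03],"grip":255},{"rot":[0,0,-0.01],"xyz":[0.004,-0.15,0.035],"grip":255},{"rot":[0,0,-0.01],"xyz":[0.005,-0.18,0.038],"grip":255},{"rot":[0,0,-0.01],"xyz":[0.0055,-0.193,0.038],"grip":255},{"rot":[0,0,-0.01],"xyz":[0.0055,-0.193,0.038],"grip":255}]'

```text
clock: 2.02
tool_pos: [0.6065, -0.154, 0.1395]
eef_rot: [-0.255, 0.967, -0.001, -0.0]
contact_force: [-0.6, 0.4, -0.6]
opening: 0.009
finger_force: 0.0
```

```bash
python3 - <<'E'
from h import *
c,im=snap('wrist','w1')
rel([(.607,-.151,.055,210)])
for X in([.5837,-.1647,.072],[.5555,-.1163,.038],[.5837+.02,-.1647+.012,.055]): print(proj(c,X))
E
```

```text
t 2.07 tcp [ 0.6058 -0.1505  0.1399] az -150.3 F [-0.6  0.2 -0.3] open 0.0 tilt [-0.001 -0.    -1.   ] q7 1.8
rot [0.0, -0.001, -0.005] xyz [-0.0009, -0.001, 0.0849]
[[330.09561406 213.80376831]]
[[423.71996789 200.21746349]]
[[330.78348622 247.05365328]]
```

View pics/w1.png

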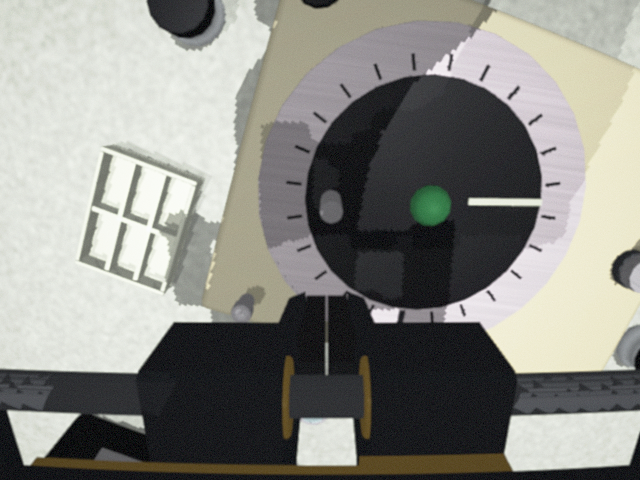

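The pin top at about (331,213) agrees with the prediction of (330,214). I'll descend behind it.

carry_out --plan '[{"rot":[0,0,0],"xyz":[0,0,0.025],"grip":255},{"rot":[0,0,0],"xyz":[0,0,0.05],"grip":255},{"rot":[0,0,0],"xyz":[0,0,0.07],"grip":255},{"rot":[0,0,0],"xyz":[0,0,0.08],"grip":255},{"rot":[0,0,0],"xyz":[0,0,0.085],"grip":255},{"rot":[0,0,0],"xyz":[0.003,0,0.085],"grip":255},{"rot":[0,0,0],"xyz":[0.006,0,0.085],"grip":255}]'

```text
clock: 2.65
tool_pos: [0.6013, -0.151, 0.0565]
eef_rot: [-0.259, 0.966, 0.0, 0.001]
contact_force: [0.1, -0.9, 0.2]
opening: 0.003
finger_force: 0.0
```

```bash
cat >> h.py <<'E'
AX=np.array([.5555,-.1163])
def arc(pins,d,z,axis=AX,rad=.056):
    "TCP poses with the +x face d behind the pin centre, pin at azimuth in deg"
    o=[]
    for p in pins:
        e=np.array([np.cos(np.radians(p)),np.sin(np.radians(p))]);t=np.array([e[1],-e[0]])
        q=axis+rad*e-d*t;o.append((q[0],q[1],z,p-90))
    rel(o)
E
python3 -c "
from h import *
arc([-60,-62,-65,-68,-72,-76,-80,-84],.015,.055)"
```

```text
t 2.65 tcp [ 0.6013 -0.151   0.0565] az -150.0 F [ 0.1 -0.9  0.2] open 0.0 tilt [ 0.001  0.    -1.   ] q7 1.73
rot [-0.0, 0.001, -0.0] xyz [0.0073, -0.0031, 0.0015]
rot [-0.0, 0.001, 0.035] xyz [0.0093, -0.0036, 0.0015]
rot [-0.0, 0.001, 0.087] xyz [0.0123, -0.0042, 0.0015]
rot [-0.0, 0.001, 0.139] xyz [0.0153, -0.0046, 0.0015]
rot [-0.0, 0.001, 0.209] xyz [0.0193, -0.005, 0.0015]
rot [0.0, 0.001, 0.279] xyz [0.0233, -0.005, 0.0015]
rot [0.0, 0.001, 0.349] xyz [0.0274, -0.0048, 0.0015]
rot [0.0, 0.001, 0.419] xyz [0.0314, -0.0043, 0.0015]
```

carry_out --plan '[{"rot":[0,0,0],"xyz":[0.005,-0.002,0.001],"grip":255},{"rot":[0,0,0.035],"xyz":[0.0075,-0.003,0.001],"grip":255},{"rot":[0,0,0.087],"xyz":[0.011,-0.004,0.001],"grip":255},{"rot":[0,0,0.139],"xyz":[0.015,-0.0045,0.001],"grip":255},{"rot":[0,0,0.209],"xyz":[0.0193,-0.005,0.001],"grip":255},{"rot":[0,0,0.279],"xyz":[0.0233,-0.005,0.001],"grip":255},{"rot":[0,0,0.349],"xyz":[0.0274,-0.0048,0.001],"grip":255},{"rot":[0,0,0.419],"xyz":[0.0314,-0.0043,0.001],"grip":255}]'

```text
clock: 3.32
tool_pos: [0.5776, -0.1706, 0.0558]
eef_rot: [-0.049, 0.999, 0.001, 0.002]
contact_force: [2.4, 2.3, -0.1]
opening: 0.003
finger_force: 1.3
```

```bash
python3 - <<'E'
from h import *
arc([-88,-92,-96,-100,-104,-108,-112,-116],.015,.055)
c,im=snap('wrist','w2')
E
```

```text
t 3.32 tcp [ 0.5776 -0.1706  0.0558] az -174.4 F [ 2.4  2.3 -0.1] open 0.0 tilt [ 0.005  0.001 -1.   ] q7 1.44
rot [0.001, 0.005, 0.063] xyz [0.0053, -0.0006, 0.0008]
rot [0.001, 0.005, 0.133] xyz [0.0093, -0.0012, 0.0007]
rot [0.001, 0.005, 0.203] xyz [0.0133, -0.0016, 0.0007]
rot [0.002, 0.005, 0.273] xyz [0.0173, -0.0017, 0.0007]
rot [0.002, 0.005, 0.343] xyz [0.0214, -0.0015, 0.0007]
rot [0.002, 0.005, 0.412] xyz [0.0254, -0.0011, 0.0007]
rot [0.002, 0.005, 0.482] xyz [0.0294, -0.0003, 0.0006]
rot [0.002, 0.004, 0.552] xyz [0.0333, 0.0007, 0.0006]
```

View pics/w2.png

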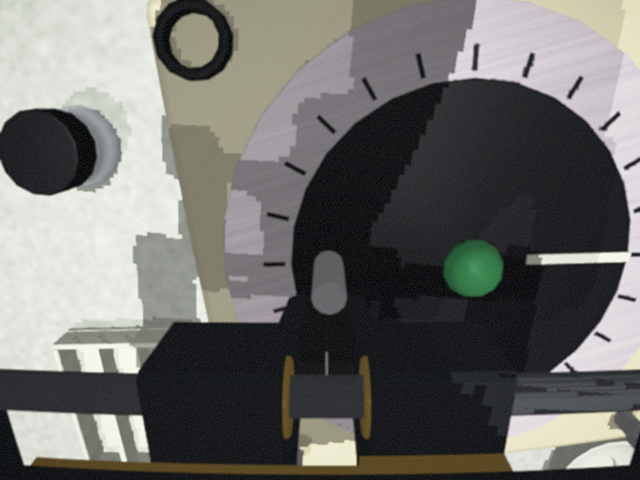

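The pin (328,290) is centred on the fingertip and the dial is turning. The index mark now runs from (527,259) to (630,257). Continuing.

carry_out --plan '[{"rot":[0,0,0.063],"xyz":[0.0053,-0.0006,0],"grip":255},{"rot":[0,0,0.133],"xyz":[0.0093,-0.0012,0],"grip":255},{"rot":[0,0,0.203],"xyz":[0.0133,-0.0016,0],"grip":255},{"rot":[0,0,0.273],"xyz":[0.0173,-0.0017,0],"grip":255},{"rot":[0,0,0.343],"xyz":[0.0214,-0.0015,0],"grip":255},{"rot":[0,0,0.412],"xyz":[0.0254,-0.0011,0],"grip":255},{"rot":[0,0,0.482],"xyz":[0.0294,-0.0003,0],"grip":255},{"rot":[0,0,0.552],"xyz":[0.0333,0.0007,0],"grip":255}]'

```text
clock: 4.03
tool_pos: [0.5449, -0.174, 0.0557]
eef_rot: [0.224, 0.975, 0.001, 0.003]
contact_force: [2.2, 0.8, -0.0]
opening: 0.002
finger_force: 1.3
```

```bash
python3 - <<'E'
from h import *
arc([-120,-124,-128,-132,-136,-140,-143,-146,-150],.015,.055)
E
```

```text
t 4.03 tcp [ 0.5449 -0.174   0.0557] az 154.1 F [ 2.2  0.8 -0. ] open 0.0 tilt [ 0.005  0.    -1.   ] q7 1.07
rot [0.003, 0.005, 0.072] xyz [0.0047, -0.0004, 0.0007]
rot [0.003, 0.005, 0.141] xyz [0.0087, -0.001, 0.0007]
rot [0.003, 0.005, 0.211] xyz [0.0128, -0.0013, 0.0007]
rot [0.003, 0.004, 0.281] xyz [0.0168, -0.0014, 0.0007]
rot [0.003, 0.004, 0.351] xyz [0.0209, -0.0012, 0.0006]
rot [0.003, 0.004, 0.421] xyz [0.0249, -0.0007, 0.0006]
rot [0.004, 0.004, 0.473] xyz [0.0279, -0.0001, 0.0006]
rot [0.004, 0.004, 0.525] xyz [0.0308, 0.0006, 0.0006]
rot [0.004, 0.004, 0.595] xyz [0.0347, 0.0018, 0.0006]
```

carry_out --plan '[{"rot":[0,0,0.072],"xyz":[0.005,-0.0004,0],"grip":255},{"rot":[0,0,0.141],"xyz":[0.009,-0.001,0],"grip":255},{"rot":[0,0,0.211],"xyz":[0.013,-0.0013,0],"grip":255},{"rot":[0,0,0.281],"xyz":[0.017,-0.0014,0],"grip":255},{"rot":[0,0,0.351],"xyz":[0.021,-0.0012,0],"grip":255},{"rot":[0,0,0.421],"xyz":[0.025,-0.0007,0],"grip":255},{"rot":[0,0,0.473],"xyz":[0.028,0,0],"grip":255},{"rot":[0,0,0.473],"xyz":[0.028,0,0],"grip":255}]'

```text
clock: 4.7
tool_pos: [0.5187, -0.1621, 0.0556]
eef_rot: [0.445, 0.895, 0.0, 0.002]
contact_force: [2.9, 0.0, -0.1]
opening: 0.008
finger_force: 0.6
```

```bash
cat >> h.py <<'E'
def meas(n,f):
    c,im=snap(n,f);g=im.astype(int).sum(2)
    az=lambda v:np.degrees(np.arctan2(v[1],v[0])).round(2)
    a=np.radians(np.arange(-180,180,.25))
    def prof(rs,z,ax):
        v=0
        for q in rs:
            uv=proj(c,np.c_[ax[0]+q*np.cos(a),ax[1]+q*np.sin(a),np.full_like(a,z)]).astype('float32')
            v=v+cv2.remap(im.astype('float32').mean(2),uv[:,0].copy().reshape(-1,1),uv[:,1].copy().reshape(-1,1),1,borderValue=float('nan')).ravel()
        return v/len(rs)
    def cen(p,lo,hi,s):
        k=(np.degrees(a)>lo)&(np.degrees(a)<hi);x=np.degrees(a)[k];y=s*p[k];j=np.argmax(y);m=abs(x-x[j])<5
        w=np.clip(y[m]-np.percentile(y[m],40)-.4*(y[j]-np.percentile(y[m],40)),0,None);return (w*x[m]).sum()/w.sum(),s*y[j]
    return c,im,prof,cen
E
python3 - <<'E'
from h import *
arc([-146,-150,-154],.015,.055)
for n in('top','wrist'):
    c,im,prof,cen=meas(n,n+'3')
    for q in(.045,.06):print(n,'idx',q,cen(prof([q],.038,AX),-10,100,1))
    for q in(.082,.09,.096):print(n,'line',q,cen(prof([q],.036,AX),5,35,-1))
E
```

```text
t 4.7 tcp [ 0.5187 -0.1621  0.0556] az 127.1 F [ 2.9  0.  -0.1] open 0.01 tilt [ 0.003 -0.001 -1.   ] q7 0.77
rot [0.002, 0.002, 0.054] xyz [0.0024, 0.0002, 0.0006]
rot [0.002, 0.002, 0.124] xyz [0.0064, -0.0005, 0.0006]
rot [0.002, 0.002, 0.194] xyz [0.0104, -0.0009, 0.0006]
top idx 0.045 (np.float64(35.363898118639554), np.float32(78.34375))
top idx 0.06 (np.float64(35.59862700196628), np.float32(125.493164))
top line 0.082 (np.float64(21.75194934758998), np.float32(30.880207))
top line 0.09 (np.float64(21.657764632985717), np.float32(32.320965))
top line 0.096 (np.float64(21.690739235244354), np.float32(23.800781))
wrist idx 0.045 (np.float64(36.90622932186508), np.float32(166.31053))
wrist idx 0.06 (np.float64(36.79496815044871), np.float32(244.89844))
wrist line 0.082 (np.float64(nan), np.float32(nan))
wrist line 0.09 (np.float64(nan), np.float32(nan))
wrist line 0.096 (np.float64(nan), np.float32(nan))
```

```bash
python3 - <<'E'
import cv2,numpy as np
a=cv2.imread('pics/top3.png')[190:340,310:480];b=cv2.imread('pics/wrist3.png')
a=cv2.resize(a,(400,353),interpolation=2);b=cv2.resize(b,(400,300))
o=np.zeros((353,800,3),'uint8');o[:,:400]=np.clip(a*1.6,0,255);o[:300,400:]=b;cv2.imwrite('pics/c3.png',o)
E
```

```text
(no output)
```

View pics/c3.png

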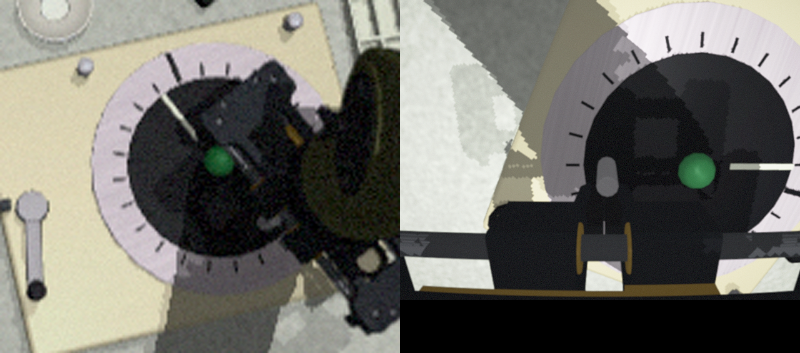

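Top view: index at 35.5°, long line at 21.7°, so about 13.8° remain. I'll push about 11.5° and re-measure.

carry_out --plan '[{"rot":[0,0,0.04],"xyz":[0.0023,-0.0002,0],"grip":255},{"rot":[0,0,0.08],"xyz":[0.0046,-0.0005,0],"grip":255},{"rot":[0,0,0.12],"xyz":[0.0069,-0.0006,0],"grip":255},{"rot":[0,0,0.16],"xyz":[0.0092,-0.0006,0],"grip":255},{"rot":[0,0,0.19],"xyz":[0.0105,-0.0005,0],"grip":255},{"rot":[0,0,0.2],"xyz":[0.0115,-0.0005,0],"grip":255},{"rot":[0,0,0.2],"xyz":[0.0115,-0.0005,0],"grip":255}]'

```text
clock: 5.38
tool_pos: [0.5093, -0.1527, 0.0545]
eef_rot: [0.532, 0.847, -0.0, -0.001]
contact_force: [0.6, -1.7, 0.4]
opening: 0.007
finger_force: 0.7
```

```bash
cat > m.py <<'E'
from h import *
import sys
rel([])
c,im,prof,cen=meas('top','top'+sys.argv[1])
for ax in(AX,AX+[.001,0],AX+[0,.001]):
    print('idx',[cen(prof([q],.038,ax),10,60,1)[0].round(2) for q in(.045,.055,.065)],'line',[cen(prof([q],.036,ax),10,35,-1)[0].round(2) for q in(.082,.088,.095)])
E
python3 m.py 4
```

```text
t 5.38 tcp [ 0.5093 -0.1527  0.0545] az 115.7 F [ 0.6 -1.7  0.4] open 0.01 tilt [-0.002  0.    -1.   ] q7 0.65
idx [np.float64(22.51), np.float64(23.1), np.float64(23.19)] line [np.float64(21.72), np.float64(21.54), np.float64(21.75)]
idx [np.float64(23.14), np.float64(23.47), np.float64(23.44)] line [np.float64(22.02), np.float64(21.82), np.float64(21.93)]
idx [np.float64(21.33), np.float64(22.13), np.float64(22.33)] line [np.float64(21.06), np.float64(20.94), np.float64(21.17)]
```

carry_out --plan '[{"rot":[0,0,0.01],"xyz":[0.0007,0,0],"grip":255},{"rot":[0,0,0.02],"xyz":[0.0014,0,0],"grip":255},{"rot":[0,0,0.02],"xyz":[0.0014,0,0],"grip":255},{"rot":[0,0,0.02],"xyz":[0.0014,0,0],"grip":255}]'

```text
clock: 5.77
tool_pos: [0.5089, -0.1518, 0.0545]
eef_rot: [0.54, 0.841, -0.0, -0.001]
contact_force: [-0.6, -2.7, -0.9]
opening: 0.004
finger_force: 0.9
```

```bash
python3 m.py 5
```

```text
t 5.77 tcp [ 0.5089 -0.1518  0.0545] az 114.6 F [-0.6 -2.7 -0.9] open 0.0 tilt [-0.001  0.    -1.   ] q7 0.63
idx [np.float64(21.71), np.float64(21.95), np.float64(22.19)] line [np.float64(21.74), np.float64(21.58), np.float64(21.71)]
idx [np.float64(22.15), np.float64(22.39), np.float64(22.49)] line [np.float64(22.05), np.float64(21.87), np.float64(21.9)]
idx [np.float64(20.49), np.float64(20.94), np.float64(21.36)] line [np.float64(21.09), np.float64(20.98), np.float64(21.14)]
```

```bash
python3 -c "
from h import *
rel([(.461,0,.12,91)])"
```

```text
t 5.82 tcp [ 0.509  -0.1517  0.0545] az 114.6 F [-0.9 -2.7 -0.6] open 0.0 tilt [-0.001  0.    -1.   ] q7 0.63
rot [-0.001, -0.0, 0.412] xyz [0.1579, 0.0194, -0.0654]
```

carry_out --plan '[{"rot":[0,0,0],"xyz":[-0.006,0,0],"grip":255},{"rot":[0,0,0],"xyz":[-0.014,0,0],"grip":255},{"rot":[0,0,0],"xyz":[-0.018,0,-0.01],"grip":255},{"rot":[0,0,0],"xyz":[-0.018,0,-0.04],"grip":255},{"rot":[0,0,0],"xyz":[-0.018,0,-0.07],"grip":255},{"rot":[0,0,0],"xyz":[-0.018,0,-0.09],"grip":255},{"rot":[0,0,0],"xyz":[-0.018,0,-0.09],"grip":255}]'

```text
clock: 6.4
tool_pos: [0.52, -0.1692, 0.1486]
eef_rot: [0.541, 0.841, 0.002, 0.004]
contact_force: [0.2, -0.5, -0.3]
opening: 0.002
finger_force: 0.0
```

```bash
python3 m.py 6; python3 -c "
from h import *
snap('wrist','w6')
rel([(.461,0,.12,91),(.461,0,.058,91)])"
```

```text
t 6.4 tcp [ 0.52   -0.1692  0.1486] az 114.6 F [ 0.2 -0.5 -0.3] open 0.0 tilt [ 0.008 -0.002 -1.   ] q7 0.66
idx [np.float64(21.66), np.float64(21.93), np.float64(22.02)] line [np.float64(21.72), np.float64(21.6), np.float64(21.74)]
idx [np.float64(22.13), np.float64(22.31), np.float64(22.33)] line [np.float64(22.02), np.float64(21.85), np.float64(21.9)]
idx [np.float64(20.46), np.float64(20.9), np.float64(21.21)] line [np.float64(21.06), np.float64(20.98), np.float64(21.15)]
t 6.5 tcp [ 0.5178 -0.1684  0.1453] az 114.6 F [-0.   0.  -1.4] open 0.01 tilt [ 0.002 -0.    -1.   ] q7 0.66
rot [0.002, 0.001, 0.412] xyz [0.1767, 0.0184, 0.0252]
rot [0.002, 0.001, 0.412] xyz [0.1768, 0.0182, 0.0872]
```

View pics/w6.png

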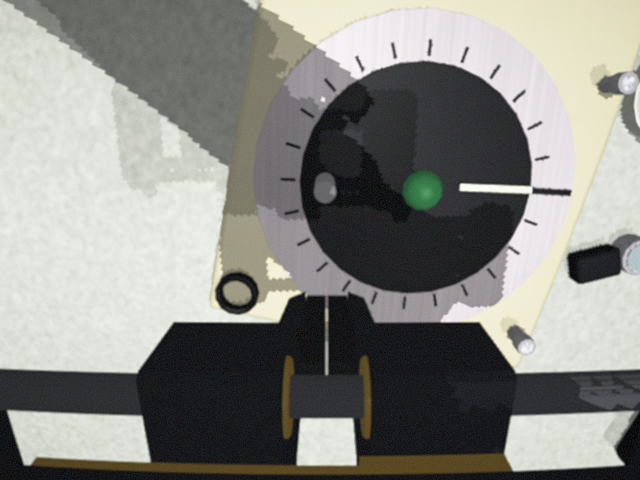

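The white mark ending at (531,190) runs straight into the long line, (531,190) to (571,193), so the dial is set and the stone is central. On to the lever.

carry_out --plan '[{"rot":[0,0,0.07],"xyz":[0.03,0.003,0],"grip":255},{"rot":[0,0,0.15],"xyz":[0.065,0.007,0.005],"grip":255},{"rot":[0,0,0.23],"xyz":[0.1,0.011,0.01],"grip":255},{"rot":[0,0,0.31],"xyz":[0.135,0.015,0.015],"grip":255},{"rot":[0,0,0.38],"xyz":[0.165,0.018,0.02],"grip":255},{"rot":[0,0,0.41],"xyz":[0.177,0.018,0.025],"grip":255},{"rot":[0,0,0.41],"xyz":[0.177,0.018,0.025],"grip":255}]'

```text
clock: 7.08
tool_pos: [0.457, 0.0041, 0.1178]
eef_rot: [0.698, 0.716, -0.002, -0.003]
contact_force: [0.1, -0.3, -0.2]
opening: 0.003
finger_force: 0.0
```

```bash
python3 - <<'E'
from h import *
c,im=snap('wrist','w7')
rel([(.461,0,.058,91)])
L=[.5258,.0301,.048];print('pred knob',proj(c,[.4608,.0291,.076]),'pivot',proj(c,L))
E
```

```text
t 7.13 tcp [0.4585 0.0016 0.1184] az 91.3 F [ 0.2 -0.3 -0. ] open 0.01 tilt [-0.004  0.    -1.   ] q7 0.18
rot [-0.004, -0.0, 0.006] xyz [-0.0017, 0.0027, 0.0604]
pred knob [[336.82426846 225.63779363]] pivot [[459.48316379 213.899288  ]]
```

View pics/w7.png

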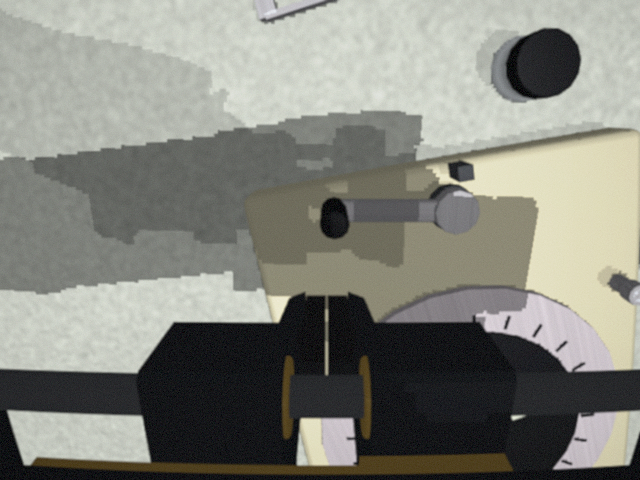

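carry_out --plan '[{"rot":[0,0,0],"xyz":[-0.001,0.002,0.02],"grip":255},{"rot":[0,0,0],"xyz":[-0.002,0.003,0.04],"grip":255},{"rot":[0,0,0],"xyz":[-0.002,0.003,0.055],"grip":255},{"rot":[0,0,0],"xyz":[-0.002,0.003,0.06],"grip":255},{"rot":[0,0,0],"xyz":[0.003,0.003,0.06],"grip":255},{"rot":[0,0,0],"xyz":[0.006,0.003,0.06],"grip":255}]'

```text
clock: 7.63
tool_pos: [0.4629, 0.0058, 0.0598]
eef_rot: [0.701, 0.713, -0.0, 0.0]
contact_force: [0.1, 0.1, -0.1]
opening: 0.009
finger_force: 0.0
```

```bash
python3 -c "
from h import *
L=np.array([.5258,.0301])
arc([-179,-182,-185,-189,-193,-197,-201,-205],.016,.058,L,.065)"
```

```text
t 7.63 tcp [0.4629 0.0058 0.0598] az 91.0 F [ 0.1  0.1 -0.1] open 0.01 tilt [-0. -0. -1.] q7 0.18
rot [-0.0, 0.0, 0.0] xyz [0.0072, -0.0016, 0.0018]
rot [-0.0, 0.0, 0.053] xyz [0.0106, -0.0024, 0.0018]
rot [-0.0, 0.0, 0.105] xyz [0.0141, -0.003, 0.0018]
rot [-0.0, 0.0, 0.175] xyz [0.0188, -0.0034, 0.0018]
rot [-0.0, 0.0, 0.245] xyz [0.0234, -0.0036, 0.0018]
rot [-0.0, 0.0, 0.314] xyz [0.0281, -0.0034, 0.0018]
rot [-0.0, 0.0, 0.384] xyz [0.0327, -0.0029, 0.0018]
rot [-0.0, 0.0, 0.454] xyz [0.0373, -0.0021, 0.0018]
```

carry_out --plan '[{"rot":[0,0,0],"xyz":[0.007,-0.0016,0.001],"grip":255},{"rot":[0,0,0.053],"xyz":[0.0105,-0.0024,0.001],"grip":255},{"rot":[0,0,0.105],"xyz":[0.014,-0.003,0.001],"grip":255},{"rot":[0,0,0.175],"xyz":[0.0188,-0.0034,0.001],"grip":255},{"rot":[0,0,0.245],"xyz":[0.0234,-0.0036,0.001],"grip":255},{"rot":[0,0,0.314],"xyz":[0.028,-0.0034,0.001],"grip":255},{"rot":[0,0,0.384],"xyz":[0.0327,-0.0029,0.001],"grip":255},{"rot":[0,0,0.454],"xyz":[0.0373,-0.0021,0.001],"grip":255}]'

```text
clock: 8.3
tool_pos: [0.4603, 0.0433, 0.0595]
eef_rot: [0.844, 0.536, 0.001, 0.001]
contact_force: [-0.2, -3.0, -1.9]
opening: 0.004
finger_force: 1.3
```

```bash
python3 -c "
from h import *
L=np.array([.5258,.0301])
arc([-209,-213,-217,-221,-225,-229,-233,-236],.016,.058,L,.065)"
```

```text
t 8.3 tcp [0.4603 0.0433 0.0595] az 64.8 F [-0.2 -3.  -1.9] open 0.0 tilt [ 0.002 -0.001 -1.   ] q7 -0.1
rot [0.002, 0.0, 0.067] xyz [0.0043, -0.001, 0.0015]
rot [0.002, 0.0, 0.137] xyz [0.0089, -0.0017, 0.0015]
rot [0.002, -0.0, 0.207] xyz [0.0136, -0.002, 0.0015]
rot [0.002, -0.0, 0.276] xyz [0.0183, -0.002, 0.0015]
rot [0.002, -0.0, 0.346] xyz [0.0229, -0.0017, 0.0015]
rot [0.002, -0.0, 0.416] xyz [0.0275, -0.001, 0.0015]
rot [0.002, -0.0, 0.486] xyz [0.0321, -0.0, 0.0015]
rot [0.002, -0.0, 0.538] xyz [0.0355, 0.0009, 0.0015]
```

carry_out --plan '[{"rot":[0,0,0.067],"xyz":[0.0043,-0.001,0],"grip":255},{"rot":[0,0,0.137],"xyz":[0.0089,-0.0017,0],"grip":255},{"rot":[0,0,0.207],"xyz":[0.0136,-0.002,0],"grip":255},{"rot":[0,0,0.276],"xyz":[0.0183,-0.002,0],"grip":255},{"rot":[0,0,0.346],"xyz":[0.0229,-0.0017,0],"grip":255},{"rot":[0,0,0.416],"xyz":[0.0275,-0.001,0],"grip":255},{"rot":[0,0,0.486],"xyz":[0.032,0,0],"grip":255},{"rot":[0,0,0.53],"xyz":[0.035,0.001,0],"grip":255}]'

```text
clock: 8.97
tool_pos: [0.4755, 0.0749, 0.0595]
eef_rot: [0.955, 0.297, 0.0, 0.001]
contact_force: [-1.7, -2.9, 0.1]
opening: 0.005
finger_force: 1.2
```

```bash
python3 -c "
from h import *
L=np.array([.5258,.0301])
arc([-236,-238,-240,-242,-244],.016,.058,L,.065)"
```

```text
t 8.97 tcp [0.4755 0.0749 0.0595] az 34.5 F [-1.7 -2.9  0.1] open 0.0 tilt [ 0.001 -0.001 -1.   ] q7 -0.43
rot [0.001, -0.001, 0.009] xyz [0.0006, 0.0003, 0.0015]
rot [0.001, -0.001, 0.044] xyz [0.0029, -0.0002, 0.0015]
rot [0.001, -0.001, 0.079] xyz [0.0052, -0.0006, 0.0015]
rot [0.001, -0.001, 0.114] xyz [0.0075, -0.001, 0.0015]
rot [0.001, -0.001, 0.149] xyz [0.0098, -0.0012, 0.0015]
```

carry_out --plan '[{"rot":[0,0,0.02],"xyz":[0.0015,0,0],"grip":255},{"rot":[0,0,0.04],"xyz":[0.003,0,0],"grip":255},{"rot":[0,0,0.06],"xyz":[0.0045,-0.0005,0],"grip":255},{"rot":[0,0,0.08],"xyz":[0.0055,-0.0006,0],"grip":255},{"rot":[0,0,0.08],"xyz":[0.0055,-0.0006,0],"grip":255}]'

```text
clock: 9.38
tool_pos: [0.4794, 0.0791, 0.0588]
eef_rot: [0.966, 0.26, -0.0, -0.0]
contact_force: [-1.5, -0.3, 1.7]
opening: 0.003
finger_force: 0.8
```

carry_out --plan '[{"rot":[0,0,0.02],"xyz":[0.001,0,0],"grip":255},{"rot":[0,0,0.03],"xyz":[0.002,0,0],"grip":255},{"rot":[0,0,0.03],"xyz":[0.002,0,0],"grip":255}]'

```text
clock: 9.63
tool_pos: [0.481, 0.0802, 0.0586]
eef_rot: [0.969, 0.245, -0.0, -0.001]
contact_force: [-2.2, 1.0, -0.1]
opening: 0.004
finger_force: 1.0
```

```bash
python3 m.py 8; python3 -c "
from h import *
c,im=snap('wrist','w8');print('pivot',proj(c,[.5258,.0301,.048]),'knob lock1.15',proj(c,[.5258+.065*np.cos(np.radians(125.4)),.0301+.065*np.sin(np.radians(125.4)),.076]),'1.3',proj(c,[.5258+.065*np.cos(np.radians(116.8)),.0301+.065*np.sin(np.radians(116.8)),.076]))"
```

```text
t 9.63 tcp [0.481  0.0802 0.0586] az 28.4 F [-2.2  1.  -0.1] open 0.0 tilt [-0.001  0.001 -1.   ] q7 -0.5
idx [np.float64(21.7), np.float64(21.98), np.float64(22.03)] line [np.float64(21.76), np.float64(21.57), np.float64(21.72)]
idx [np.float64(22.18), np.float64(22.36), np.float64(22.33)] line [np.float64(22.03), np.float64(21.85), np.float64(21.89)]
idx [np.float64(20.49), np.float64(20.96), np.float64(21.21)] line [np.float64(21.09), np.float64(20.97), np.float64(21.14)]
pivot [[490.07847929 267.93225452]] knob lock1.15 [[328.40225767 318.79885991]] 1.3 [[327.10993407 292.16386217]]
```

View pics/w8.png

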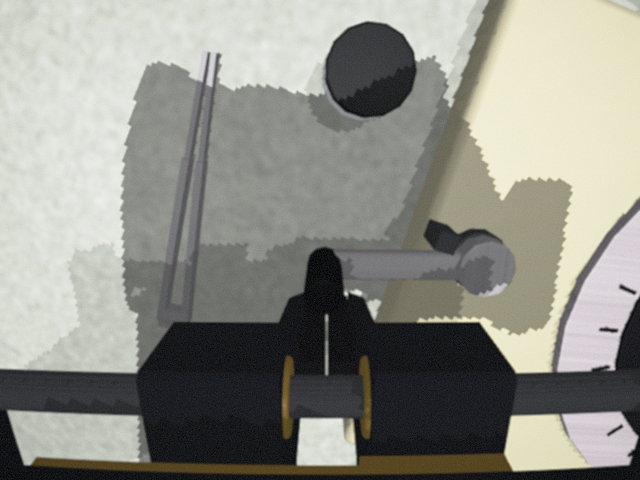

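The knob (~(325,290)) is close to the 1.3 rad prediction of (327,292). I'll push a touch more until the force rises.

carry_out --plan '[{"rot":[0,0,0.015],"xyz":[0.001,0,0],"grip":255},{"rot":[0,0,0.03],"xyz":[0.002,0,0],"grip":255},{"rot":[0,0,0.03],"xyz":[0.002,0,0],"grip":255}]'

```text
clock: 9.98
tool_pos: [0.4814, 0.0806, 0.0585]
eef_rot: [0.973, 0.23, -0.002, -0.001]
contact_force: [-5.4, 0.1, 1.7]
opening: 0.006
finger_force: 2.4
```

carry_out --plan '[{"rot":[0,0,0.015],"xyz":[0.001,0,0],"grip":255},{"rot":[0,0,0.03],"xyz":[0.002,0,0],"grip":255},{"rot":[0,0,0.03],"xyz":[0.002,0,0],"grip":255}]'

```text
clock: 10.23
tool_pos: [0.4813, 0.0809, 0.0584]
eef_rot: [0.977, 0.215, -0.003, -0.001]
contact_force: [-8.4, -0.9, 5.5]
opening: 0.004
finger_force: 4.2
```

The force has risen to 8 N with no further motion, so the lever is at its stop. I'll back off and raise the tool.

carry_out --plan '[{"rot":[0,0,0],"xyz":[-0.008,0,0],"grip":255},{"rot":[0,0,0],"xyz":[-0.02,0,0],"grip":255},{"rot":[0,0,0],"xyz":[-0.025,0,-0.02],"grip":255},{"rot":[0,0,0],"xyz":[-0.025,0,-0.05],"grip":255},{"rot":[0,0,0],"xyz":[-0.025,0,-0.08],"grip":255},{"rot":[0,0,0],"xyz":[-0.025,0,-0.08],"grip":255}]'

```text
clock: 10.73
tool_pos: [0.4661, 0.0702, 0.1428]
eef_rot: [0.977, 0.215, 0.005, 0.001]
contact_force: [0.9, 0.2, 0.8]
opening: 0.009
finger_force: 0.0
```

```bash
python3 m.py 9; python3 - <<'E'
from h import *
c,im=snap('wrist','w9')
for a in(125.4,116.8): print(a,proj(c,[.5258+.065*np.cos(np.radians(a)),.0301+.065*np.sin(np.radians(a)),.076]))
E
```

```text
t 10.73 tcp [0.4661 0.0702 0.1428] az 24.9 F [0.9 0.2 0.8] open 0.01 tilt [ 0.01 -0.   -1.  ] q7 -0.6
idx [np.float64(21.7), np.float64(21.94), np.float64(22.03)] line [np.float64(21.71), np.float64(21.52), np.float64(21.72)]
idx [np.float64(22.2), np.float64(22.35), np.float64(22.33)] line [np.float64(22.01), np.float64(21.81), np.float64(21.9)]
idx [np.float64(20.5), np.float64(20.92), np.float64(21.21)] line [np.float64(21.05), np.float64(20.92), np.float64(21.14)]
125.4 [[322.33261663 212.97894639]]
116.8 [[320.23550674 194.217014  ]]
```

View pics/w9.png

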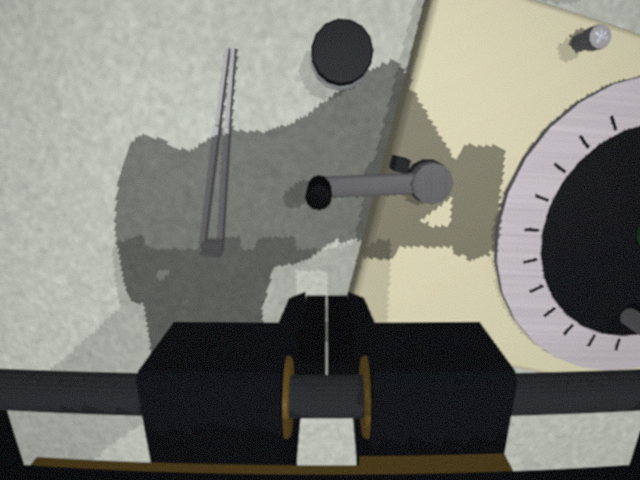

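The knob at (318,195) matches the full-stop prediction (320,194), and the dial is still aligned. Handing in.

```bash
python3 -c "
from plant import r
print(r.finish_job())"
```

```text
the job is handed in; nothing more can be done
None
```

The dial's index mark is lined up with the long line to within about 0.5° by the cameras, the lever is at its stop, the stone is still at the dial's centre, and the job is handed in (no verdict was returned).

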